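# Take the flat battery out of the photometer

## Task

The photometer lies face down with its battery cover uppermost: with the flat-bladed pry tool in the notch, lever the snapped-down cover up (keep the gripper itself off the cover until it has popped), swing it right back so that it stays open, and lay the tool back down flat on the bench. Then lift the battery pack out and set it down gently, upright, in the middle of the white tray. Do not disturb the bottle, the jar or the beaker.

Things in the scene. Friction and masses are not known exactly. Their poses are not given: they have to be found in the camera images.
- meter: Portable photometer, pale grey, 260 (x) x 200 (y) x 100 mm high, fixed, lying face down on the bench (bench top z = 0). Origin at the centre of its underside; x away from the robot's side, y left, z up. Its top carries the battery cover in the half nearer the robot and a 4 mm high rubber foot at each corner. Bay under the cover: inside 106 (x) x 100 (y) mm, centre at x = -55 mm, floor 36 mm up.
- notch (a point): Mouth of the pry notch, in the photometer's end face nearest the robot: mid-width, 91 mm above the bench, half-way between notch floor and cover underside. Axes as the photometer's (x goes in under the cover). The notch cuts down through the 18 mm thick end wall, open at the top: 50 mm wide (y), floor at 87 mm. The cover's near edge is 18 mm in, its underside at 95 mm, so the gap beneath is 8 mm.
- cover (a joint): Angle (rad) of the dark grey battery cover, 116 (x) x 108 (y) x 5 mm: 0 shut and flush; grows as its near edge swings up and away from the robot; stop at 2.0. Two snaps hold it: they give at about 13 N upward at the near edge and let go when that edge is about 6 mm up. Then a friction hinge keeps it wherever it is left; about 2 N at the edge moves it.
- lip (a point): Middle of the lower corner of the cover's near edge (the edge in the notch); 95 mm above the bench when shut, 116 mm from the hinge line. Moves with the cover; its x points from this edge to the hinge, z out of the cover's outer face.
- cover_hinge (a point): Middle of the cover's hinge line, which runs along the photometer's y: 100 mm above the bench, 134 mm in from notch.
- pry_grip (a point): Grip point and centre of mass of the pry tool (200 mm long, 0.14 kg), on its middle axis, 13 mm above the bench as it lies. x along the tool to the tip, y across the blade, z out of its flat (up). Grey plastic handle 28 wide (y) x 26 mm high, from 12 mm ahead to 88 mm behind this point; then a 10 mm round shank 30 mm long; then a steel blade 70 long, 20 wide, 3 mm thick (last 15 mm: 2 mm).
- pry_tip (a point): Middle of the blade's tip, 112 mm ahead of pry_grip; same axes.
- pack_center (a point): Middle of the black battery pack (about 0.3 to 0.5 kg) standing loose in the bay: a block 96 (x) x 80 (y) x 24 mm high with an upright pull rib 50 (x) x 16 (y) x 28 mm on the middle of its top, 52 mm high in all. This point is 26 mm above its underside, so the rib reaches from 2 mm below to 26 mm above it. x along the rib (same way as the photometer's x), z up. In the bay the rib's top is 88 mm above the bench.
- tray: Shallow open white tray, fixed to the bench, 170 (x) x 140 (y) x 30 mm outside, walls and floor 4 mm thick; origin at the centre of its underside, z up. The pack fits in at any angle. Tray and pry tool lie on either side of the photometer; which side varies.
- reagent_mid (a point): Bystander: white capped reagent bottle, 60 mm across, 130 mm high; its middle.
- vial_mid (a point): Bystander: clear glass jar with white cap, 48 mm across, 85 mm high; its middle.
- beaker_mid (a point): Bystander: clear plastic beaker, 72 mm across, 95 mm high; its middle.
Not all that is in view belongs to the job. What is shaped like the part that bears pry_grip but orange or red is not meant.

How it is judged:
On the way, in this order (a step that is already met when the one before it is completed fails the run):
1. the cover is sprung open by the blade: more than 0.08 rad open with the blade's tip within 60 mm of the cover's near edge (value of joint cover above 0.08 rad and distance between pry_tip and lip below 0.06 m), for 0.1 s.
2. the cover is swung right back, more than 1.5 rad, before the pack is lifted (value of joint cover above 1.5 rad and z of pack_center in the frame of notch below -0.015 m), for 0.2 s.
At the end, for the whole second after the job is handed in: The cover stands more than 1.5 rad open; the battery pack stands upright (within 0.1 rad) on the tray's floor, its centre within 40 mm (tray x) and 35 mm (tray y) of the tray's centre; the pry tool lies flat on the bench outside the tray; all at rest (value of joint cover above 1.5 rad and x of pack_center in the frame of tray between -0.04 and 0.04 m and y of pack_center in the frame of tray between -0.035 and 0.035 m and z of pack_center in the frame of tray below 0.035 m and angle between pack_center's own z axis and vertical below 0.1 rad and height (world z) of pry_grip below 0.02 m and angle between pry_grip's own x axis and vertical between 1.45 and 1.69 rad and horizontal distance between pry_grip and tray above 0.09 m and linear speed of each of pack, pry below 0.02 m/s and velocity of joint cover below 0.05 rad/s); the robot touches nothing.
It fails at once if the gripper touches the cover before the blade has sprung it (below 0.05 rad) (contact force between the fingers and cover above 1 N and value of joint cover below 0.05 rad).
It fails at once if the pack is dropped: it falls free of the fingers faster than 0.6 m/s (linear speed of pack above 0.6 m/s and contact force between the fingers and pack below 0.1 N).
It fails at once if a bystander is moved more than 30 mm (distance of any of reagent_mid, vial_mid, beaker_mid from where it was at the start of the episode above 0.03 m).
It also fails if it takes over 72 s, if anything falls off the work surface, if the arm or the gripper's body presses on something with over 40 N, if the wrist force passes 120 N, or if a joint passes its speed limit or range.

## Robot

A 7-joint arm with a two-finger parallel gripper is mounted at the origin on the work surface. World frame = base frame: x ahead of the robot, y to its left, z up, the work surface at z = 0. Lengths are in m, angles in rad, forces in N, time in s.
With the tool pointing down it reaches from about 0.4 to 0.875 m from the base axis. Payload 6.5 kg.
Tool frame: the origin (TCP) lies on the centre line of the jaws, within the pads' length; the fingertips stand 14 mm ahead of it and the grasp point (between the pads) lies 5 mm behind it; z points along the fingers, x is the direction in which the jaws open and shut, and the axes are right-handed (so a half turn about z gives the same grasp; the last joint's range is limited). The gripper opens to 88 mm and grips with 3 to 60 N. Pads are 18 mm wide; open, the fingers measure 123 mm over their backs; the gripper's body (75 mm by 187 mm) begins 45 mm behind the grasp point.
Start: joints at [1.223, 0.536, -0.004, 1.538, 0.003, 1.067, -0.071], TCP at [0.181, -0.624, 0.253] pointing down, gripper open.
Joint ranges: [-2.7, 2.7], [-0.37, 2.16], [-1.27, 1.26], [0.24, 2.4], [-1.31, 4.45], [0.19, 1.91], [-2.76, 2.76]. Speed limits (rad/s): [2.39, 2.39, 3.14, 3.14, 3.14, 3.14, 3.14].

## Interface

Orientations are given as a 3x3 rotation matrix whose columns are the frame's x, y, z axes.
In Python, from rig import get_state, read_camera, get_calibration, hand_in, spot_in, outline_of, tip_of gives the robot as it stands.
- The arm moves only by the tool arm_command, never from a script. Its argument "targets" is a list of rows, each a list of 2 entries, a list of its own where there are three numbers: the shift along the tool's x, y, z in cm, then the turn about the tool's z in degrees. A call has 1 to 10 rows; each row is the pose to reach, as a shift and turn from the pose measured when the call began, along the tool's axes at that moment; what a row does not reach only later rows make up. A row lasts 1/8 s, in which the tool goes at most 62.5 mm and 10.7 degrees, less where a joint would pass 70% of its speed; a pose out of reach is approached as far as the arm can. A call with a gripper value outside its range is refused whole. "claw" is the opening, from 0 (shut) to 1 (fully open), set as the call begins (left out, the last holds). The fingers move at their own pace and stop on an object; the grip force is fixed at half the most. Time passes only in rows, so rows that repeat a pose let the fingers close. It gives the time, the measured TCP pose, the force and the opening at its end, in the units of the state.
- get_state(): the state, without advancing time (a new reading comes with each control period).
- read_camera(name): name is "side" or "top"; returns the picture (480x640x3 uint8, red, green, blue); there is no depth.
- get_calibration(name): a dict with "mtx" (3x3 intrinsics, pixels), "k1" (the pictures are not rectified: a ray, as slopes to the right and down, at radius r is drawn at 1 + k1 r^2 times it, then the intrinsics apply), "R" (3x3) and "t" (3): a world point X has camera coordinates R X + t. Camera axes: x right, y down, z forward; pixel columns grow to the right and rows downward; lengths in m; the calibration is good to about 2 mm. A picture is of the moment at which its call begins. get_calibration takes no time and is no camera call.
- hand_in(): hands the job in, once; it reports no verdict.
Trained networks look in the newest picture that a camera, given by its name, has taken for a name from the list of things; names that differ only in an ending like _2 or _b are one class to them, and where a whole thing is asked for, a point or a joint stands for the part that bears it (a point fixed in the world has none). Each returns a list of dicts, best first, with "p" (0 to 1); they miss things now and then, are a little off and sometimes report something else, mostly with a low value. They report only what shows in the picture. A call takes as long as a camera call. They do not tell look-alikes from the thing itself.
- spot_in(camera, name): "extent" ([left, top, right, bottom] in pixels, round what is visible of it).
- outline_of(camera, name): "region" (480x640 bool, what is visible of it) and "extent" ([left, top, right, bottom] in pixels, round what is visible of it).
- tip_of(camera, name): "at" ([column, row] in pixels: a listed point, or the origin of a listed thing).
The state is a dict: "time_s": time; "q": joint angles; "qvel": joint speeds; "tau": joint torques, N m; "tcp_pos": TCP position; "tool_rot": TCP orientation; "ft_force": force on the tool from outside, world axes, zero at the start; "wrist_torque": the same for the moment, N m; "finger_gap": opening from 0.0 (shut) to 1.0 (fully open).
Only numpy, scipy, OpenCV 4.12 (cv2) and the standard library are available. Lean on these libraries where they do the work, as an engineer would, in place of code of your own. Each camera call takes 0.05 s, during which the arm holds its last target. There are 200 camera calls.

## Working session

There is one attempt and no reset: what is moved stays moved. The work goes in short steps, Python scripts to look and compute and a tool call to move; the robot and the scene stay as the last step left them, time stands still between calls to the robot, and variables do not carry over. Pictures are saved under pics/ and viewed, about 8 in all and at most 12, crops included, and the job is handed in when it is done.

Besides the shell and the picture viewer there is one more tool, called after "Emit:" by a JSON object that holds its "name" and its "arguments". arm_command: Moves the arm, as the interface text tells. Its arguments: {"type":"object","properties":{"targets":{"type":"array","items":{"type":"array"}},"claw":{"type":"number"}},"required":["targets"]}

```bash
mkdir -p pics; ls; cat > h.py <<'E'
import numpy as np, cv2
from rig import *
def ray(cam,px):
    c=get_calibration(cam); K=np.array(c["mtx"]);R=np.array(c["R"]);t=np.array(c["t"])
    d=cv2.undistortPoints(np.array([[px]],float),K,np.array([c["k1"],0,0,0.]))[0,0]
    o=-R.T@t; v=R.T@np.array([d[0],d[1],1]); return o,v/np.linalg.norm(v)
def onz(cam,px,z):
    o,v=ray(cam,px); return o+v*(z-o[2])/v[2]
def proj(cam,X):
    c=get_calibration(cam)
    return cv2.projectPoints(np.array(X,float).reshape(-1,3),cv2.Rodrigues(np.array(c["R"]))[0],np.array(c["t"]),np.array(c["mtx"]),np.array([c["k1"],0,0,0.]))[0][:,0]
def tri(p1,p2):
    (o1,v1),(o2,v2)=ray("top",p1),ray("side",p2)
    s=np.linalg.lstsq(np.c_[v1,-v2],o2-o1,rcond=None)[0]
    a,b=o1+s[0]*v1,o2+s[1]*v2
    return (a+b)/2,np.linalg.norm(a-b)
def save(cam,name):
    im=read_camera(cam); cv2.imwrite("pics/"+name,im[:,:,::-1]); return im
def st():
    s=get_state(); print(s["time_s"],np.round(s["tcp_pos"],4),np.round(s["tool_rot"],3).tolist(),np.round(s["ft_force"],1),s["finger_gap"])
E
python3 - <<'E'
from h import *
np.set_printoptions(precision=4,suppress=True)
st()
save("top","t0.png");save("side","s0.png")
for n,z in [("meter",0),("notch",.091),("lip",.095),("cover_hinge",.1),("pry_grip",.013),("pry_tip",.013),("tray",0),("reagent_mid",.065),("vial_mid",.0425),("beaker_mid",.0475)]:
    r={}
    for c in ("top","side"):
        l=tip_of(c,n); r[c]=l
        for d in l[:3]: print(n,c,round(d["p"],2),np.round(d["at"],1),onz(c,d["at"],z))
    if r["top"] and r["side"]: print("  tri",*tri(r["top"][0]["at"],r["side"][0]["at"]))
for c in("top","side"):
    k=get_calibration(c); print(c,-np.array(k["R"]).T@k["t"])
E
```

```text
pics
0.0 [ 0.1806 -0.6238  0.2519] [[0.278, -0.961, -0.001], [-0.961, -0.278, 0.002], [-0.002, 0.0, -1.0]] [-1.  -0.6 -0.7] 0.9965088169900262
meter top 0.93 [307.3 172.6] [ 0.7069 -0.0133  0.    ]
meter top 0.55 [409.6 248.6] [ 0.4832 -0.3077  0.    ]
meter side 0.75 [233.2 227.8] [ 0.7029 -0.0059  0.    ]
  tri [ 0.7106 -0.0125 -0.0096] 0.0013448949747816312
notch top 0.92 [311.9 211.6] [ 0.5672 -0.0304  0.091 ]
notch top 0.6 [196.1 255.5] [0.445  0.2765 0.091 ]
notch side 0.91 [272.4 219.8] [ 0.5757 -0.0175  0.091 ]
  tri [ 0.575  -0.0261  0.0834] 0.014121939687022222
lip top 0.67 [308.7 202.3] [ 0.592  -0.0215  0.095 ]
lip side 0.84 [266.4 216.3] [ 0.5905 -0.0145  0.095 ]
lip side 0.27 [381.5 198.6] [ 0.4291 -0.2223  0.095 ]
  tri [ 0.5951 -0.0205  0.0878] 0.002824930410409918
cover_hinge top 0.94 [304.5 157.5] [ 0.7174 -0.0086  0.1   ]
cover_hinge side 0.82 [229.3 193. ] [ 0.7076 -0.0149  0.1   ]
  tri [ 0.7122 -0.012   0.1011] 0.011032184063327266
pry_grip top 0.94 [435.4 345.4] [ 0.2125 -0.3703  0.013 ]
pry_grip top 0.82 [359.6 306.9] [ 0.3164 -0.1632  0.013 ]
pry_grip top 0.7
[... 695 characters left out ...]
0.4512 0.3042 0.    ]
tray side 0.86 [198.9 376.4] [0.4589 0.3168 0.    ]
  tri [ 0.4578  0.3108 -0.0084] 0.013285692016965752
reagent_mid top 0.61 [199.6 176.6] [0.672  0.2849 0.065 ]
reagent_mid side 0.78 [134.9 287.8] [0.6727 0.2837 0.065 ]
  tri [0.6713 0.2844 0.0667] 0.00030668823128691367
vial_mid top 0.63 [453.9 201.3] [ 0.612  -0.4293  0.0425]
vial_mid side 0.88 [364.8 147.5] [ 0.6197 -0.4238  0.0425]
  tri [ 0.6166 -0.4275  0.0409] 0.009272026186616733
beaker_mid top 0.84 [405.6 184.2] [ 0.6594 -0.2929  0.0475]
beaker_mid side 0.94 [324.6 161.5] [ 0.6597 -0.3006  0.0475]
  tri [ 0.6557 -0.2928  0.0544] 0.003802190942017685
top [ 0.2304 -0.0654  1.4592]
side [-0.0589  0.5758  0.8778]
```

View pics/t0.png

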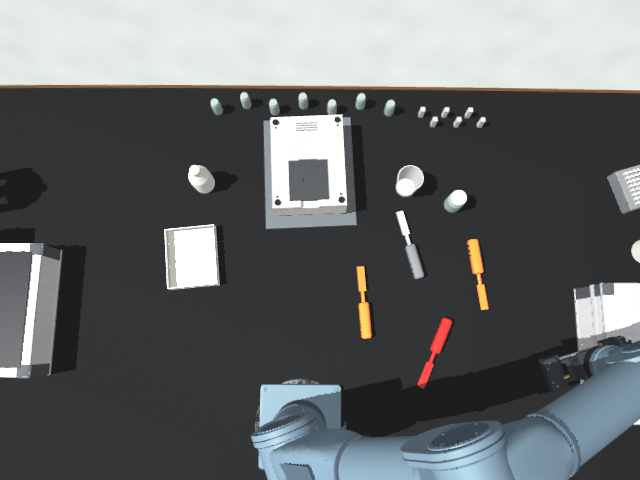

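View pics/s0.png

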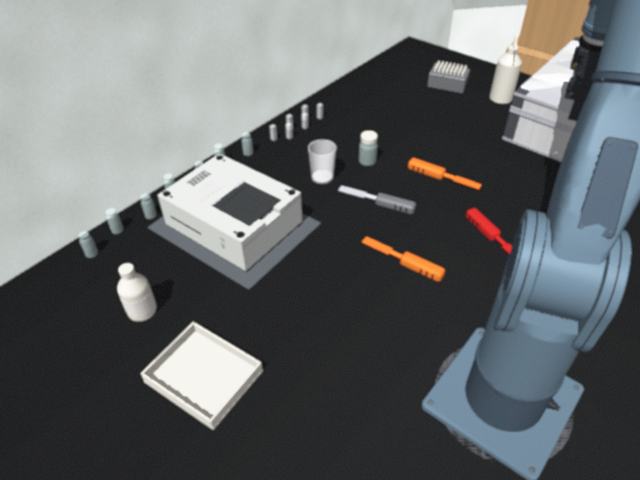

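The top view shows the grey tool from tip (402,212) to handle end (418,277), with orange and red decoys around it. The meter's cover is at (308,180) with the notch at (312,210), and the tray is at (192,257). I'll refine these with the outlines.

```bash
cat > m.py <<'E'
from h import *
np.set_printoptions(precision=4,suppress=True)
def rect(cam,name,z,near=None,img=True):
    for d in outline_of(cam,name):
        e=d["extent"]; c=((e[0]+e[2])/2,(e[1]+e[3])/2)
        P=onz(cam,c,z)
        if near is not None and np.linalg.norm(P[:2]-near)>.08: continue
        cs=cv2.findContours(d["region"].astype(np.uint8),cv2.RETR_EXTERNAL,cv2.CHAIN_APPROX_NONE)[0]
        k=max(cs,key=cv2.contourArea)[:,0]
        W=np.array([onz(cam,p,z)[:2] for p in k.astype(float)])
        (cx,cy),(w,h),a=cv2.minAreaRect((W*1000).astype(np.float32))
        print(cam,name,round(d["p"],2),"c",cx,cy,"size",w,h,"ang",a); return k,W
if __name__=="__main__":
    read_camera("top");read_camera("side")
    for c in("top","side"):
        rect(c,"cover",.1,(.655,-.015))
        rect(c,"tray",.03 if c=="top" else .03,(.455,.31))
        rect(c,"pry_grip",.013,(.50,-.295))
    for c in("top","side"):
        for n in("pry_grip","pry_tip"):
            print(c,n,[ (round(d["p"],2),onz(c,d["at"],.013)[:2]) for d in tip_of(c,n)])
E
python3 m.py
```

```text
top cover 0.62 c 655.2979736328125 -21.464679718017578 size 116.33678436279297 108.18592834472656 ang 1.1193575859069824
top tray 0.56 c 453.63922119140625 305.3125915527344 size 175.67657470703125 146.380859375 ang 6.105053901672363
top pry_grip 0.86 c 494.3126220703125 -303.53387451171875 size 202.03662109375 35.16176986694336 ang 17.164268493652344
side cover 0.63 c 653.0874633789062 -16.51537322998047 size 121.35901641845703 110.86251068115234 ang 3.2874114513397217
side tray 0.82 c 444.17474365234375 314.25836181640625 size 184.292724609375 147.56777954101562 ang 5.525754928588867
side pry_grip 0.92 c 491.4388122558594 -303.9999694824219 size 199.94219970703125 47.04216003417969 ang 14.156645774841309
top pry_grip [(0.91, array([ 0.2125, -0.3747])), (0.78, array([ 0.4244, -0.4906])), (0.76, array([ 0.4773, -0.3159])), (0.63, array([ 0.3161, -0.1626]))]
top pry_tip [(0.98, array([ 0.5968, -0.2787])), (0.7, array([ 0.4313, -0.1619])), (0.67, array([ 0.0974, -0.332 ])), (0.66, array([ 0.5881, -0.0152])), (0.57, array([ 0.3074, -0.5048]))]
side pry_grip [(0.73, array([ 0.4198, -0.4935])), (0.71, array([ 0.197 , -0.3847])), (0.6, array([ 0.483 , -0.3122])), (0.57, array([ 0.3183, -0.1617]))]
side pry_tip [(0.92, array([ 0.4264, -0.157 ])), (0.84, array([ 0.3175, -0.5029])), (0.64, array([ 0.5924, -0.2749]))]
```

```bash
python3 - <<'E'
import cv2,numpy as np
t=cv2.imread("pics/t0.png")
a=cv2.resize(t[200:285,385:435],None,fx=7,fy=7,interpolation=cv2.INTER_CUBIC)
b=cv2.resize(t[105:220,260:360],None,fx=4.4,fy=595/115,interpolation=cv2.INTER_CUBIC)
a=a[:595]; print(a.shape,b.shape)
cv2.imwrite("pics/c1.png",np.hstack([a,b]))
E
```

```text
(595, 350, 3) (595, 440, 3)
```

View pics/c1.png

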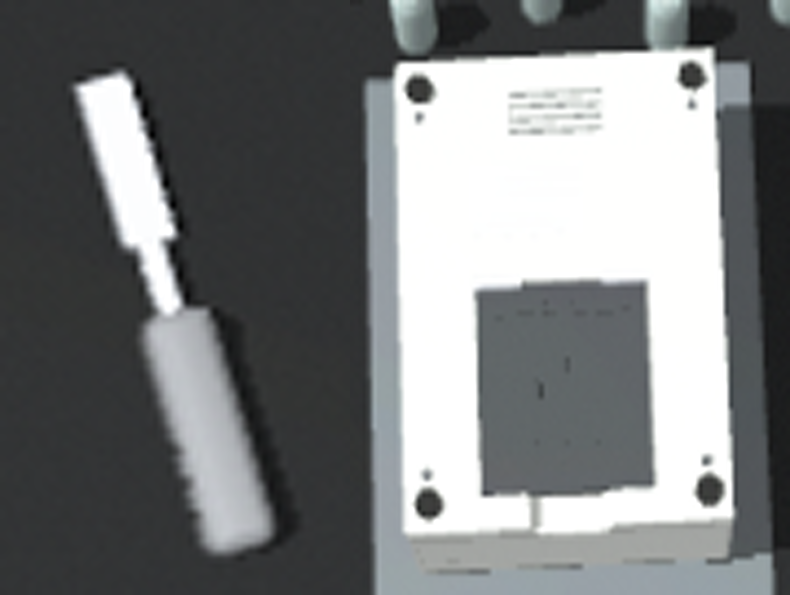

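```bash
python3 - <<'E'
from h import *
np.set_printoptions(precision=4,suppress=True)
f=[onz("top",((x-350+2.2)/4.4+260-.5,(y+2.6)/5.174+105-.5),z)[:2] for x,y,z in [(419,89,.104),(691,76,.104),(428,504,.104),(709,490,.104),(476,291,.1),(648,282,.1),(482,496,.1),(654,487,.1)]]
f=np.array(f);print(f)
for q in(f[:4],f[4:]):
    d=(q[0]+q[1]-q[2]-q[3])/2; e=(q[0]-q[1]+q[2]-q[3])/2
    print("c",q.mean(0),"len",np.linalg.norm(d),np.linalg.norm(e),"yaw",np.degrees(np.arctan2(d[1],d[0])),np.degrees(np.arctan2(-e[0],e[1])))
t=[onz("top",((x+3.5)/7+385-.5,(y+3.5)/7+200-.5),z)[:2] for x,y,z in [(103,80,.0145),(148,240,.0145),(180,315,.025),(237,548,.025)]]
t=np.array(t);print(t)
d=t[0]-t[3];print(np.degrees(np.arctan2(d[1],d[0])),np.linalg.norm(d), "grip",t[0]-.112*d/np.linalg.norm(d))
E
```

```text
[[ 0.8181  0.0725]
 [ 0.8269 -0.0988]
 [ 0.5887  0.0614]
 [ 0.5975 -0.1102]
 [ 0.7063  0.0346]
 [ 0.7121 -0.0723]
 [ 0.5943  0.0288]
 [ 0.5999 -0.0766]]
c [ 0.7078 -0.0188] len 0.2296754493059514 0.17165710161681688 yaw 2.812943104699519 2.9295750918123695
c [ 0.6532 -0.0214] len 0.11216612604142118 0.10630926290264417 yaw 2.5944544082700407 3.0764654738899884
[[ 0.5884 -0.2795]
 [ 0.5218 -0.2964]
 [ 0.4891 -0.3069]
 [ 0.3954 -0.3274]]
13.936735872784757 0.19880443900322936 grip [ 0.4797 -0.3065]
```

```bash
cat > g.py <<'E'
from h import *
import sys
def go(*a):
    s=get_state();R=np.array(s["tool_rot"]);p=np.array(s["tcp_pos"])
    x,y,z=a[:3]; d=R.T@(np.array([x,y,z])-p)*100
    ang=np.degrees(np.arctan2(R[1,0],R[0,0]))
    t=0 if len(a)<4 else (ang-a[3]+180)%360-180
    print("shift",np.round(d,2).tolist(),"turn",round(t,1),"| now",np.round(p,4),"jaw",round(ang,1),"F",np.round(s["ft_force"],1),"gap",round(s["finger_gap"],3),"t",s["time_s"])
if __name__=="__main__":
    v=list(map(float,sys.argv[1:]))
    n=int(v[0])
    for i in range(1,len(v),n): go(*v[i:i+n])
E
python3 g.py 4 .482 -.307 .10 -75.5
```

```text
shift [-22.11, -37.76, 15.27] turn 1.7 | now [ 0.1808 -0.6244  0.2527] jaw -73.8 F [-0.3 -0.1 -0.6] gap 1.001 t 1.7
```

Emit:
{"name": "arm_command", "arguments": {"targets": [[[-22.1,-37.8,15.3],1.7],[[-22.1,-37.8,15.3],1.7],[[-22.1,-37.8,15.3],1.7],[[-22.1,-37.8,15.3],1.7],[[-22.1,-37.8,15.3],1.7],[[-22.1,-37.8,15.3],1.7],[[-22.1,-37.8,15.3],1.7],[[-22.1,-37.8,15.3],1.7],[[-22.1,-37.8,15.3],1.7],[[-22.1,-37.8,15.3],1.7]], "claw": 1}}

```text
time_s: 2.95
tcp_pos: [0.4814, -0.3087, 0.1001]
tool_rot: [[0.248, -0.969, -0.0], [-0.969, -0.248, -0.001], [0.001, 0.001, -1.0]]
ft_force: [-0.0, -0.2, -0.2]
finger_gap: 1.0
```

```bash
python3 g.py 4 .482 -.307 .018 -75.5
```

```text
shift [-0.15, -0.1, 8.21] turn -0.2 | now [ 0.4814 -0.3087  0.1001] jaw -75.7 F [-0.  -0.2 -0.2] gap 1.0 t 2.95
```

Emit:
{"name": "arm_command", "arguments": {"targets": [[[-0.1,-0.1,5],0],[[-0.1,-0.1,8.2],0],[[-0.1,-0.1,8.2],0],[[-0.1,-0.1,8.2],0]]}}

```text
time_s: 3.45
tcp_pos: [0.4816, -0.309, 0.0189]
tool_rot: [[0.246, -0.969, -0.0], [-0.969, -0.246, -0.002], [0.002, 0.001, -1.0]]
ft_force: [-0.2, -0.2, 0.2]
finger_gap: 0.998
```

Emit:
{"name": "arm_command", "arguments": {"targets": [[[0,0,0],0],[[0,0,0],0],[[0,0,0],0],[[0,0,0],0],[[0,0,0],0],[[0,0,0],0]], "claw": 0}}

```text
time_s: 4.2
tcp_pos: [0.4816, -0.3087, 0.0189]
tool_rot: [[0.246, -0.969, -0.0], [-0.969, -0.246, -0.002], [0.002, 0.001, -1.0]]
ft_force: [-0.1, 0.7, 0.5]
finger_gap: 0.349
```

Emit:
{"name": "arm_command", "arguments": {"targets": [[[0,0,-6],0],[[0,0,-12],0],[[0,0,-15],0],[[0,0,-15],0],[[0,0,-15],0]]}}

```text
time_s: 4.82
tcp_pos: [0.4807, -0.308, 0.1676]
tool_rot: [[0.246, -0.969, -0.002], [-0.969, -0.246, -0.001], [0.0, 0.002, -1.0]]
ft_force: [0.2, 0.2, -1.7]
finger_gap: 0.315
```

```bash
python3 - <<'E'
from m import *
st();t=save("top","t1.png");s=save("side","s1.png")
z=get_state()["tcp_pos"][2]
for c in("top","side"):
    for n in("pry_grip","pry_tip"):
        print(c,n,[(round(d["p"],2),np.round(d["at"],1),onz(c,d["at"],z)[:2]) for d in tip_of(c,n)])
E
```

```text
4.825 [ 0.4807 -0.308   0.1676] [[0.246, -0.969, -0.002], [-0.969, -0.246, -0.001], [0.0, 0.002, -1.0]] [ 0.2  0.2 -1.7] 0.3148304412076077
top pry_grip [(0.83, array([362. , 303.9]), array([ 0.3146, -0.1588])), (0.76, array([475. , 269.2]), array([ 0.4027, -0.4437])), (0.57, array([438.2, 345.5]), array([ 0.2141, -0.3447]))]
top pry_tip [(0.97, array([360.8, 264.3]), array([ 0.4135, -0.1564])), (0.89, array([484.7, 311.2]), array([ 0.2979, -0.4632])), (0.65, array([410.4, 195.2]), array([ 0.5938, -0.2853]))]
side pry_grip [(0.94, array([383.3, 152.1]), array([ 0.4749, -0.2865])), (0.94, array([403.5, 263. ]), array([ 0.2495, -0.0251])), (0.91, array([498.3, 233.9]), array([ 0.1496, -0.2042])), (0.78, array([438.2, 174.2]), array([ 0.3354, -0.2939])), (0.31, array([365.8, 146.8]), array([ 0.5183, -0.2784]))]
side pry_tip [(0.95, array([475.7, 189.7]), array([ 0.2469, -0.2976])), (0.78, array([338.9, 137.3]), array([ 0.5906, -0.27  ])), (0.66, array([365.6, 237.7]), array([ 0.3417, -0.035 ]))]
```

```bash
python3 - <<'E'
from h import *
np.set_printoptions(precision=4,suppress=True)
print(tri((410.4,195.2),(338.9,137.3)))
t=cv2.imread("pics/t1.png");s=cv2.imread("pics/s1.png")
a=cv2.resize(t[170:270,380:440],None,fx=6,fy=6,interpolation=cv2.INTER_CUBIC)
b=cv2.resize(s[100:200,320:393],None,fx=6,fy=6,interpolation=cv2.INTER_CUBIC)
cv2.imwrite("pics/c2.png",np.hstack([a,b]))
E
```

```text
(array([ 0.5997, -0.2862,  0.1543]), np.float64(0.0053771060421530445))
```

View pics/c2.png

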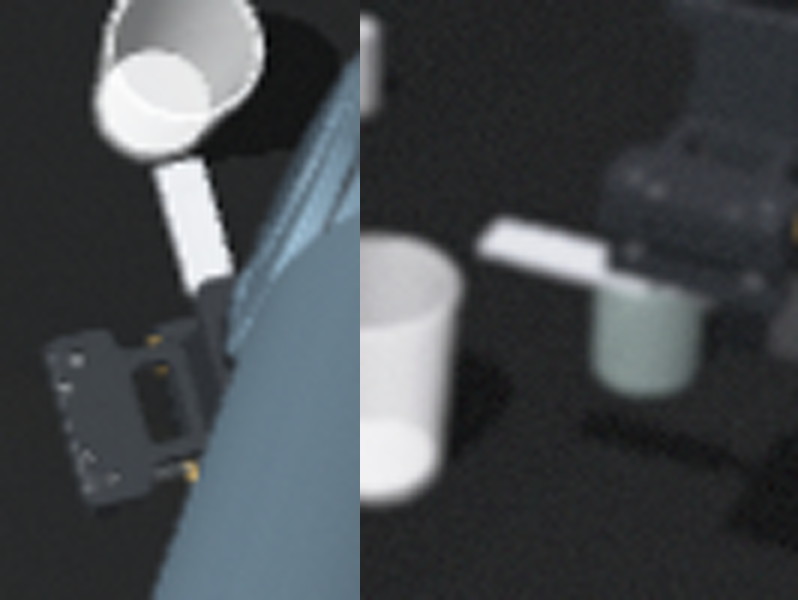

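```bash
python3 - <<'E'
from h import *
np.set_printoptions(precision=4,suppress=True)
print(tri((409.3,196.8),(341.3,138.8)))
t=np.array([.4807,-.308]);a=np.radians(14.3);T=np.array([np.cos(a),np.sin(a)])
for L in(.105,.11,.115): 
    P=np.r_[t+L*T,.162]; print(L,P,proj("top",P),proj("side",P))
E
python3 g.py 4 .40 -.15 .19 -87.15
```

```text
(array([ 0.5936, -0.2843,  0.1541]), np.float64(0.001125860179102789))
0.105 [ 0.5824 -0.2821  0.162 ] [[408.915  199.9612]] [[344.713 138.119]]
0.11 [ 0.5873 -0.2808  0.162 ] [[408.3929 198.1407]] [[342.7819 137.6247]]
0.115 [ 0.5921 -0.2796  0.162 ] [[407.8715 196.3227]] [[340.8554 137.1317]]
shift [-17.33, 3.98, -2.21] turn 11.4 | now [ 0.4812 -0.3082  0.1679] jaw -75.8 F [-0.  -0.2 -1.1] gap 0.316 t 5.125
```

```bash
python3 g.py 4 .42 -.033 .13 -87.15
```

```text
shift [-28.18, -0.85, 3.78] turn 11.4 | now [ 0.4812 -0.3082  0.1679] jaw -75.8 F [-0.  -0.2 -1.1] gap 0.316 t 5.125
```

Emit:
{"name": "arm_command", "arguments": {"targets": [[[-5,-0.8,0],5],[[-10,-0.8,0],11.4],[[-16,-0.8,1],11.4],[[-22,-0.8,2.5],11.4],[[-28.2,-0.8,3.8],11.4],[[-28.2,-0.8,3.8],11.4],[[-28.2,-0.8,3.8],11.4],[[-28.2,-0.8,3.8],11.4]]}}

```text
time_s: 6.12
tcp_pos: [0.4202, -0.0345, 0.13]
tool_rot: [[0.047, -0.999, -0.001], [-0.999, -0.047, -0.002], [0.001, 0.001, -1.0]]
ft_force: [0.5, -0.2, -1.8]
finger_gap: 0.314
```

```bash
python3 - <<'E'
from m import *
st();t=save("top","t2.png");s=save("side","s2.png")
r={}
for c in("top","side"):
    for n in("pry_tip","notch","lip"):
        l=tip_of(c,n); print(c,n,[(round(d["p"],2),np.round(d["at"],1)) for d in l])
p=get_state()["tcp_pos"]; print(proj("top",p),proj("side",p))
a=cv2.resize(t[190:270,280:340],None,fx=6,fy=6,interpolation=cv2.INTER_CUBIC)
b=cv2.resize(s[170:270,230:303],None,fx=6,fy=6,interpolation=cv2.INTER_CUBIC)
a=cv2.copyMakeBorder(a,0,120,0,0,cv2.BORDER_CONSTANT)
cv2.imwrite("pics/c3.png",np.hstack([a,b])[:,:,::-1])
E
```

```text
6.125 [ 0.4202 -0.0345  0.13  ] [[0.047, -0.999, -0.001], [-0.999, -0.047, -0.002], [0.001, 0.001, -1.0]] [ 0.5 -0.2 -1.8] 0.3137984609437328
top pry_tip [(0.86, array([363.2, 265.7])), (0.65, array([422.5, 388.5]))]
top notch [(0.79, array([310.8, 213.2]))]
top lip [(0.93, array([311.6, 203.8]))]
side pry_tip [(0.96, array([363.6, 238.6])), (0.77, array([287.6, 213.1]))]
side notch [(0.62, array([272.1, 217.1]))]
side lip [(0.66, array([266.6, 215.3]))]
[[312.035  263.6906]] [[332.8924 234.4039]]
```

View pics/c3.png

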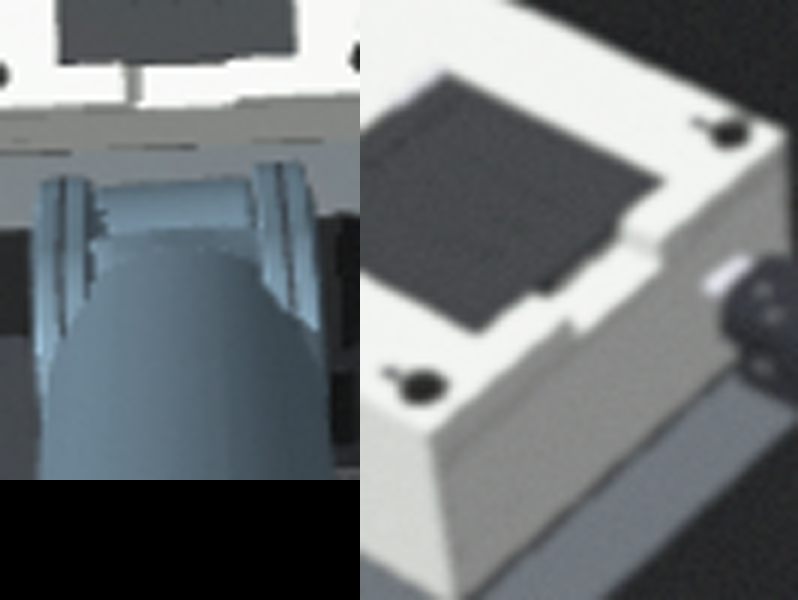

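```bash
python3 - <<'E'
from h import *
np.set_printoptions(precision=4,suppress=True)
a=np.radians(2.85);X=np.array([np.cos(a),np.sin(a)]);Y=np.array([-X[1],X[0]])
C=np.array([.708,-.019])
def crop(p): return (p+.5-np.array([230,170]))*6+np.array([360,0])
for n,x,y,z in [("floorL",-.13,.025,.087),("floorR",-.13,-.025,.087),("topL",-.13,.025,.1),("cornerR",-.13,-.1,.1),("cornerL",-.13,.1,.1),("lipL",-.112,.054,.1),("lipR",-.112,-.054,.1),("footR",-.115,-.086,.104)]:
    P=np.r_[C+x*X+y*Y,z]; print(n,P,crop(proj("side",P)[0]))
p=np.array([.4202,-.0345])
for L in(.11,.115):
  for z in(.116,.120,.124): print(L,z,crop(proj("side",np.r_[p+L*X,z])[0]), "edges",crop(proj("side",np.r_[p+L*X+.01*Y,z])[0]),crop(proj("side",np.r_[p+L*X-.01*Y,z])[0]))
E
```

```text
floorL [ 0.5769 -0.0005  0.087 ] [583.6256 333.1352]
floorR [ 0.5794 -0.0504  0.087 ] [671.8165 258.984 ]
topL [ 0.5769 -0.0005  0.1   ] [580.7929 306.6884]
cornerR [ 0.5831 -0.1253  0.1   ] [795.3615 128.0437]
cornerL [0.5732 0.0744 0.1   ] [438.8915 424.9609]
lipL [0.5935 0.0294 0.1   ] [489.3471 330.9424]
lipR [ 0.5988 -0.0785  0.1   ] [682.22   172.9464]
footR [ 0.5974 -0.1106  0.104 ] [741.3073 124.0238]
0.11 0.116 [728.7802 287.3428] edges [710.9293 302.7346] [746.4525 272.1064]
0.11 0.12 [728.2498 278.9498] edges [710.3519 294.3367] [745.9681 263.7187]
0.11 0.124 [727.7169 270.5156] edges [709.7719 285.8973] [745.4814 255.29  ]
0.115 0.116 [717.8217 281.7599] edges [699.9497 297.0939] [735.5152 266.5804]
0.115 0.12 [717.2655 273.3694] edges [699.3465 288.6983] [735.0051 258.1953]
0.115 0.124 [716.7068 264.9378] edges [698.7406 280.2614] [734.4927 249.7693]
```

```bash
python3 g.py 4 .425 -.0292 .10 -87.15 .4936 -.0257 .1 -87.15
```

```text
shift [-0.38, -0.57, 2.98] turn -0.0 | now [ 0.4196 -0.0332  0.1298] jaw -87.2 F [ 0.9 -0.3 -1. ] gap 0.314 t 6.525
shift [-0.39, -7.44, 2.97] turn -0.0 | now [ 0.4196 -0.0332  0.1298] jaw -87.2 F [ 0.9 -0.3 -1. ] gap 0.314 t 6.525
```

Emit:
{"name": "arm_command", "arguments": {"targets": [[[-0.4,-0.6,3],0],[[-0.4,-0.6,3],0],[[-0.4,-2.5,3],0],[[-0.4,-4,3],0]]}}

```text
time_s: 7.02
tcp_pos: [0.4601, -0.0274, 0.1005]
tool_rot: [[0.049, -0.999, -0.001], [-0.999, -0.049, -0.001], [0.001, 0.001, -1.0]]
ft_force: [-0.1, -0.3, -1.6]
finger_gap: 0.317
```

```bash
python3 g.py 4 .4936 -.0257 .1 -87.15; python3 - <<'E'
from m import *
s=save("side","s3.png")
print([(round(d["p"],2),np.round(d["at"],1)) for d in tip_of("side","pry_tip")])
b=cv2.resize(s[170:270,230:330],None,fx=6,fy=6,interpolation=cv2.INTER_CUBIC)
cv2.imwrite("pics/c4.png",b[:,:,::-1])
E
```

```text
shift [-0.0, -3.35, 0.05] turn -0.0 | now [ 0.4601 -0.0274  0.1005] jaw -87.2 F [-0.1 -0.3 -1.6] gap 0.317 t 7.025
[(0.97, array([475.7, 188. ])), (0.83, array([362.2, 235.1]))]
```

View pics/c4.png

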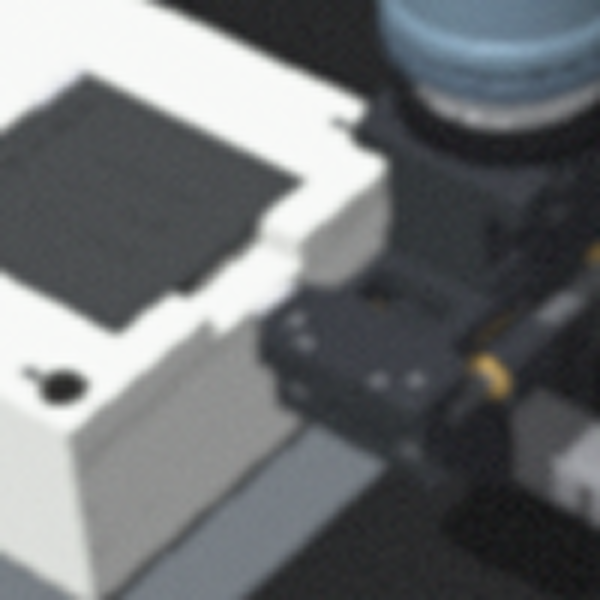

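Emit:
{"name": "arm_command", "arguments": {"targets": [[[-0.1,-1.2,0.05],0],[[-0.1,-2.3,0.05],0],[[-0.1,-3.3,0.05],0],[[-0.1,-3.3,0.05],0]]}}

```text
time_s: 7.62
tcp_pos: [0.4951, -0.0245, 0.1]
tool_rot: [[0.049, -0.999, 0.002], [-0.999, -0.049, -0.001], [0.001, -0.002, -1.0]]
ft_force: [-0.1, -0.2, -0.7]
finger_gap: 0.314
```

Emit:
{"name": "arm_command", "arguments": {"targets": [[[0,-0.8,0],0],[[0,-1.5,0],0],[[0,-1.5,0],0]]}}

```text
time_s: 8.0
tcp_pos: [0.5107, -0.0236, 0.1001]
tool_rot: [[0.049, -0.999, 0.002], [-0.999, -0.049, -0.001], [0.001, -0.002, -1.0]]
ft_force: [-0.1, 0.5, -1.7]
finger_gap: 0.317
```

Emit:
{"name": "arm_command", "arguments": {"targets": [[[0,0,0.5],0],[[0,0,1],0],[[0,-0.1,1.5],0]]}}

```text
time_s: 8.38
tcp_pos: [0.5111, -0.0239, 0.085]
tool_rot: [[0.049, -0.999, 0.001], [-0.999, -0.049, -0.001], [0.001, -0.001, -1.0]]
ft_force: [-6.2, -1.8, 16.6]
finger_gap: 0.315
```

Emit:
{"name": "arm_command", "arguments": {"targets": [[[0,-0.1,0.4],0],[[0,-0.2,0.8],0],[[0,-0.3,1.2],0],[[0,-0.4,1.5],0]]}}

```text
time_s: 8.88
tcp_pos: [0.5147, -0.0238, 0.0696]
tool_rot: [[0.049, -0.999, -0.0], [-0.999, -0.049, -0.001], [0.001, 0.0, -1.0]]
ft_force: [-4.2, -1.4, 4.8]
finger_gap: 0.319
```

Emit:
{"name": "arm_command", "arguments": {"targets": [[[0,-0.2,0.4],0],[[0,-0.4,0.8],0],[[0,-0.4,0.8],0]]}}

```text
time_s: 9.25
tcp_pos: [0.5182, -0.0237, 0.061]
tool_rot: [[0.049, -0.999, -0.001], [-0.999, -0.049, -0.001], [0.001, 0.001, -1.0]]
ft_force: [-3.4, 0.2, 1.7]
finger_gap: 0.316
```

```bash
python3 - <<'E'
from m import *
s=save("side","s4.png")
b=cv2.resize(s[130:250,190:350],None,fx=5,fy=5,interpolation=cv2.INTER_CUBIC)
cv2.imwrite("pics/c5.png",b[:,:,::-1])
E
```

```text
(no output)
```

View pics/c5.png

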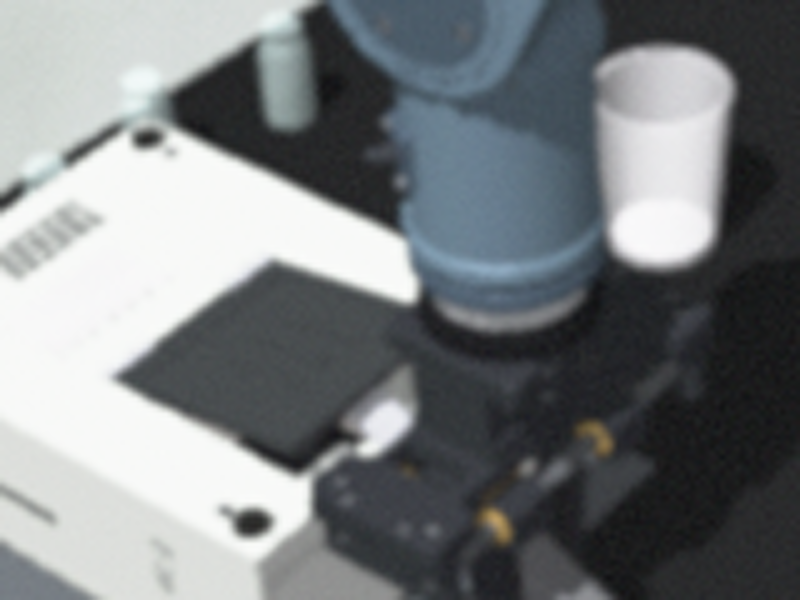

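The cover has popped and the blade is under it. Next I'll swing it back with the blade.

Emit:
{"name": "arm_command", "arguments": {"targets": [[[0,-0.3,-1.5],0],[[0,-0.9,-3.7],0],[[0,-1.8,-5.2],0],[[0,-2.8,-6.5],0],[[0,-2.8,-6.5],0]]}}

```text
time_s: 9.93
tcp_pos: [0.5485, -0.0219, 0.1279]
tool_rot: [[0.049, -0.999, 0.003], [-0.999, -0.049, -0.001], [0.001, -0.003, -1.0]]
ft_force: [0.1, -0.7, -0.9]
finger_gap: 0.317
```

```bash
python3 - <<'E'
from m import *
st()
s=save("side","s5.png")
for n in("lip","pry_tip"): print(n,[(round(d["p"],2),np.round(d["at"],1)) for d in tip_of("side",n)])
b=cv2.resize(s[110:250,190:350],None,fx=4,fy=4,interpolation=cv2.INTER_CUBIC)
cv2.imwrite("pics/c6.png",b[:,:,::-1])
E
```

```text
9.925 [ 0.5485 -0.0219  0.1279] [[0.049, -0.999, 0.003], [-0.999, -0.049, -0.001], [0.001, -0.003, -1.0]] [ 0.1 -0.7 -0.9] 0.3174346511747493
lip [(0.77, array([247.3, 172.7]))]
pry_tip [(0.93, array([242.2, 172.9])), (0.59, array([367.5, 238.5])), (0.56, array([475.8, 187.5])), (0.27, array([322.5, 162.2]))]
```

View pics/c6.png

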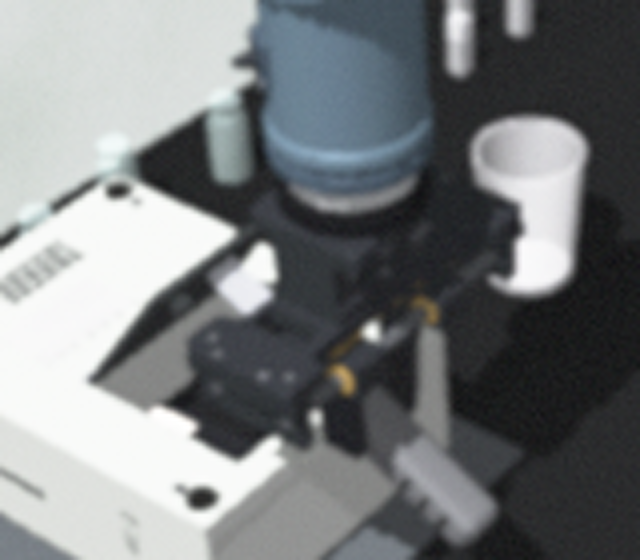

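Emit:
{"name": "arm_command", "arguments": {"targets": [[[0,-1.4,-1.1],0],[[0,-2.8,-1.9],0],[[0,-4.5,-2.5],0],[[0,-6.1,-2.8],0],[[0,-7.3,-2.9],0],[[0,-8.4,-2.9],0],[[0,-8.4,-2.9],0]]}}

```text
time_s: 10.95
tcp_pos: [0.6308, -0.0179, 0.1549]
tool_rot: [[0.049, -0.999, -0.0], [-0.999, -0.049, -0.001], [0.001, 0.0, -1.0]]
ft_force: [-0.7, 0.4, -0.4]
finger_gap: 0.316
```

```bash
python3 - <<'E'
from m import *
st()
s=save("side","s6.png");t=save("top","t6.png")
r={}
for c in("top","side"):
  for n in("lip","pry_tip","cover_hinge"): print(c,n,[(round(d["p"],2),np.round(d["at"],1)) for d in tip_of(c,n)])
b=cv2.resize(s[80:240,180:340],None,fx=3.7,fy=3.7,interpolation=cv2.INTER_CUBIC)
cv2.imwrite("pics/c7.png",b[:,:,::-1])
E
```

```text
10.95 [ 0.6308 -0.0179  0.1549] [[0.049, -0.999, -0.0], [-0.999, -0.049, -0.001], [0.001, 0.0, -1.0]] [-0.7  0.4 -0.4] 0.31578045055288473
top lip []
top pry_tip [(0.94, array([422.3, 391.8])), (0.72, array([359.9, 263.8]))]
top cover_hinge []
side lip [(0.45, array([135.4, 286.7]))]
side pry_tip [(0.85, array([212.5, 150. ])), (0.68, array([474.6, 187.2])), (0.64, array([363.2, 236.7]))]
side cover_hinge [(0.78, array([228.6, 192.5]))]
```

View pics/c7.png

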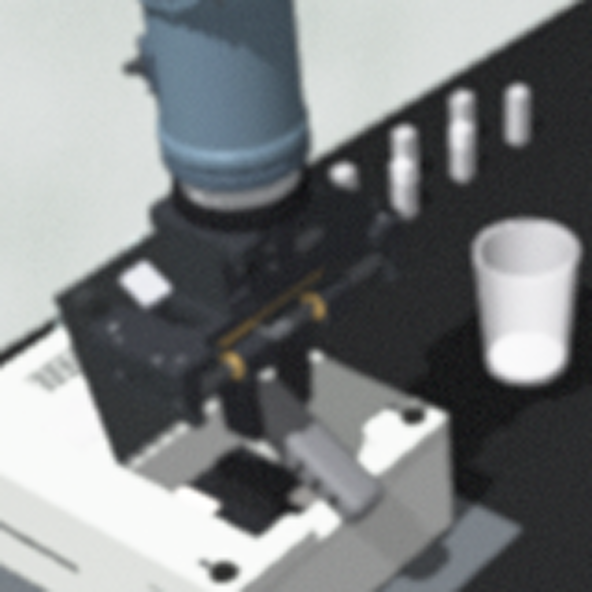

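```bash
python3 - <<'E'
from h import *
np.set_printoptions(precision=1,suppress=True)
a=np.radians(2.85);X=np.array([np.cos(a),np.sin(a),0]);Y=np.array([-X[1],X[0],0])
H=np.r_[.708,-.015,.1]+.004*X+.054*Y
crop=lambda p:(proj("side",p)[0]+.5-np.array([180,80]))*3.7
print(crop(H),crop(H-[0,0,.005]))
for f in(1.3,1.4,1.5,1.6,1.7,1.8): print(f,crop(H+.116*(-np.cos(f)*X+np.array([0,0,np.sin(f)]))))
E
python3 g.py 3 .63 -.018 .155
```

```text
[117.  463.3] [118.3 469.6]
1.3 [126.6 332.9]
1.4 [111.5 322. ]
1.5 [ 96.6 312.8]
1.6 [ 82.  305.2]
1.7 [ 67.9 299.4]
1.8 [ 54.6 295.4]
shift [-0.0, 0.0, 0.02] turn 0 | now [ 0.63   -0.018   0.1552] jaw -87.2 F [-0.1  0.4 -0.8] gap 0.315 t 11.35
```

Emit:
{"name": "arm_command", "arguments": {"targets": [[[0,4,-0.3],0],[[0,9,-0.3],0],[[0,14,0],0],[[6,15.5,0],0],[[12,15.5,0],0],[[18,15.5,0],-4],[[24,15.5,0],-11.7],[[29.5,15.5,0],-11.7],[[29.5,15.5,0],-11.7],[[29.5,15.5,0],-11.7]]}}

```text
time_s: 12.6
tcp_pos: [0.4896, -0.3196, 0.1555]
tool_rot: [[0.25, -0.968, -0.001], [-0.968, -0.25, -0.0], [0.0, 0.001, -1.0]]
ft_force: [0.5, -0.1, -2.1]
finger_gap: 0.317
```

```bash
python3 g.py 4 .465 -.313 .02 -75.5; python3 - <<'E'
from m import *
save("side","s7.png")
for n in("lip","pry_tip","pack_center","vial_mid","beaker_mid"): print(n,[(round(d["p"],2),np.round(d["at"],1)) for d in tip_of("side",n)])
E
```

```text
shift [-1.25, 2.2, 13.55] turn -0.0 | now [ 0.4896 -0.3196  0.1555] jaw -75.5 F [ 0.5 -0.1 -2.1] gap 0.317 t 12.6
lip [(0.82, array([215.3, 149.8]))]
pry_tip [(0.89, array([347. , 119.1])), (0.65, array([479.6, 189. ]))]
pack_center [(0.79, array([246.2, 210.6]))]
vial_mid [(0.59, array([366.9, 148.1]))]
beaker_mid [(0.62, array([321.2, 162.8]))]
```

Emit:
{"name": "arm_command", "arguments": {"targets": [[[-1.2,2.2,4],0],[[-1.2,2.2,8],0],[[-1.2,2.2,9.5],0],[[-1.2,2.2,10.7],0],[[-1.2,2.2,11.8],0],[[-1.2,2.2,12.8],0],[[-1.2,2.2,13.4],0],[[-1.2,2.2,13.6],0],[[-1.2,2.2,13.6],0]]}}

```text
time_s: 14.02
tcp_pos: [0.4654, -0.3134, 0.0198]
tool_rot: [[0.252, -0.968, -0.001], [-0.968, -0.252, -0.001], [0.001, 0.001, -1.0]]
ft_force: [2.3, -0.3, 1.8]
finger_gap: 0.313
```

Open, rise, then look for the pack.

Emit:
{"name": "arm_command", "arguments": {"targets": [[[0,0,-0.1],0],[[0,0,-0.1],0],[[0,0,-0.1],0],[[0,0,-0.1],0]], "claw": 1}}

```text
time_s: 14.52
tcp_pos: [0.4652, -0.3134, 0.0207]
tool_rot: [[0.252, -0.968, -0.001], [-0.968, -0.252, -0.001], [0.001, 0.001, -1.0]]
ft_force: [0.3, 0.4, 0.3]
finger_gap: 0.746
```

Emit:
{"name": "arm_command", "arguments": {"targets": [[[0,0,-4],0],[[0,0,-10],0],[[0,2,-16],0],[[0,6,-20],0],[[0,10,-20],0],[[0,10,-20],0]]}}

```text
time_s: 15.28
tcp_pos: [0.3656, -0.3397, 0.2213]
tool_rot: [[0.247, -0.969, -0.002], [-0.969, -0.247, -0.002], [0.001, 0.003, -1.0]]
ft_force: [-0.4, -0.4, 0.7]
finger_gap: 0.998
```

```bash
python3 - <<'E'
from m import *
st()
t=save("top","t8.png");s=save("side","s8.png")
for c in("top","side"):
    for n,z in(("pack_center",.062),("lip",.2),("pry_tip",.013),("pry_grip",.013)): print(c,n,[(round(d["p"],2),np.round(d["at"],1),onz(c,d["at"],z)[:2]) for d in tip_of(c,n)])
rect("top","pack_center",.06);rect("side","pack_center",.06)
a=cv2.resize(t[110:290,255:435],None,fx=3.3,fy=3.3,interpolation=cv2.INTER_CUBIC)
b=cv2.resize(s[130:240,190:250],None,fx=3.3,fy=5.4,interpolation=cv2.INTER_CUBIC)
cv2.imwrite("pics/c8.png",np.hstack([a,b])[:594,:,::-1])
E
```

```text
15.275 [ 0.3656 -0.3397  0.2213] [[0.247, -0.969, -0.002], [-0.969, -0.247, -0.002], [0.001, 0.003, -1.0]] [-0.4 -0.4  0.7] 0.9978433162380722
top pack_center [(0.91, array([309.7, 179.8]), array([ 0.6657, -0.0225]))]
top lip [(0.62, array([309. , 136.9]), array([ 0.737 , -0.0235]))]
top pry_tip [(0.91, array([399.7, 216.4]), array([ 0.5741, -0.2794])), (0.66, array([361.5, 263.3]), array([ 0.4382, -0.1692]))]
top pry_grip [(0.88, array([358.8, 309.1]), array([ 0.3103, -0.161 ])), (0.8, array([414.6, 254.4]), array([ 0.4644, -0.3193]))]
side pack_center [(0.59, array([248.3, 213.9]), array([ 0.656 , -0.0191]))]
side lip [(0.67, array([213.7, 147.6]), array([ 0.7511, -0.0261]))]
side pry_tip [(0.77, array([474.6, 187.9]), array([ 0.3189, -0.4918])), (0.75, array([362., 237.]), array([ 0.4364, -0.1641])), (0.67, array([345.5, 187.1]), array([ 0.5782, -0.2854]))]
side pry_grip [(0.94, array([436.6, 175.8]), array([ 0.4207, -0.4739])), (0.94, array([495.1, 231.6]), array([ 0.2042, -0.3758])), (0.68, array([404.7, 258. ]), array([ 0.3227, -0.17  ])), (0.64, array([385. , 202.6]), array([ 0.4647, -0.2988]))]
top pack_center 0.56 c 655.664794921875 -21.141437530517578 size 95.41676330566406 79.93795013427734 ang 2.8986833095550537
side pack_center 0.71 c 660.9192504882812 -23.44063949584961 size 78.18053436279297 61.9388427734375 ang 3.615795850753784
```

View pics/c8.png

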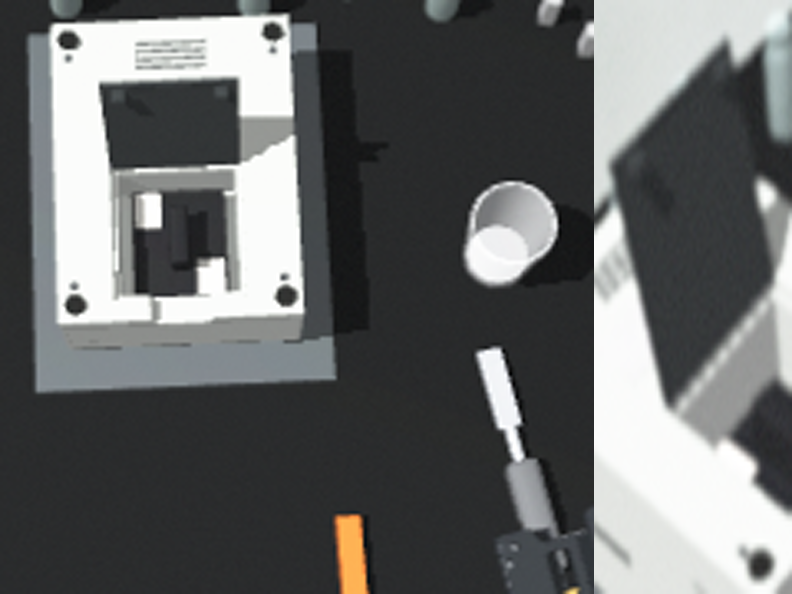

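```bash
python3 g.py 4 .648 -.0178 .19 -87.15
```

```text
shift [-23.98, -35.1, 3.01] turn 11.7 | now [ 0.3688 -0.3383  0.2207] jaw -75.4 F [ 0.5  0.2 -0.5] gap 1.0 t 15.875
```

Emit:
{"name": "arm_command", "arguments": {"targets": [[[-6,-5,0],0],[[-11,-9,0],5],[[-16,-13,1],11.7],[[-20,-18,2],11.7],[[-24,-23,3],11.7],[[-24,-28,3],11.7],[[-24,-32,3],11.7],[[-24,-35.1,3],11.7],[[-24,-35.1,3],11.7],[[-24,-35.1,3],11.7]], "claw": 0.55}}

```text
time_s: 17.12
tcp_pos: [0.647, -0.018, 0.1897]
tool_rot: [[0.05, -0.999, -0.003], [-0.999, -0.05, -0.001], [0.001, 0.003, -1.0]]
ft_force: [-1.2, 0.5, -0.5]
finger_gap: 0.553
```

```bash
python3 g.py 4 .648 -.0178 .08 -87.15;python3 - <<'E'
from m import *
save("side","s9.png")
for n in("pack_center","lip"):
  print(n,[(round(d["p"],2),np.round(d["at"],1),onz("side",d["at"],.062)) for d in tip_of("side",n)])
E
```

```text
shift [-0.03, -0.13, 10.97] turn 0.0 | now [ 0.647  -0.018   0.1897] jaw -87.1 F [-1.2  0.5 -0.5] gap 0.553 t 17.125
pack_center [(0.86, array([247.8, 213. ]), array([ 0.6591, -0.0206,  0.062 ]))]
lip []
```

Emit:
{"name": "arm_command", "arguments": {"targets": [[[0,0,3],0],[[0,0,6],0],[[0,0,8],0],[[0,0,10],0],[[0,-0.1,10.9],0],[[0,-0.1,10.9],0]]}}

```text
time_s: 18.02
tcp_pos: [0.6478, -0.0183, 0.0809]
tool_rot: [[0.05, -0.999, -0.002], [-0.999, -0.05, -0.001], [0.001, 0.003, -1.0]]
ft_force: [0.3, -0.7, -1.1]
finger_gap: 0.55
```

Emit:
{"name": "arm_command", "arguments": {"targets": [[[0,0,0],0],[[0,0,0],0],[[0,0,0],0],[[0,0,0],0],[[0,0,0],0]], "claw": 0}}

```text
time_s: 18.65
tcp_pos: [0.648, -0.0182, 0.0812]
tool_rot: [[0.05, -0.999, -0.002], [-0.999, -0.05, -0.001], [0.001, 0.002, -1.0]]
ft_force: [-0.8, 0.1, 2.6]
finger_gap: 0.181
```

Emit:
{"name": "arm_command", "arguments": {"targets": [[[0,0,-0.7],0],[[0,0,-2],0],[[0,0,-4],0],[[0,0,-7],0],[[0,0,-10],0],[[0,0,-12],0],[[0,0,-12],0]]}}

```text
time_s: 19.52
tcp_pos: [0.6493, -0.0181, 0.2034]
tool_rot: [[0.05, -0.999, 0.002], [-0.999, -0.05, -0.001], [0.001, -0.002, -1.0]]
ft_force: [-0.1, 0.2, -4.7]
finger_gap: 0.181
```

```bash
python3 - <<'E'
from m import *
st()
s=save("side","s10.png");t=save("top","t10.png")
for n in("pack_center","lip"):
  print(n,[(round(d["p"],2),np.round(d["at"],1),onz("side",d["at"],.18)) for d in tip_of("side",n)])
rect("top","tray",.03);rect("side","tray",.03)
# tray rim corners by threshold, for view
a=cv2.resize(s[90:250,160:330],None,fx=2.6,fy=2.6,interpolation=cv2.INTER_CUBIC)
b=cv2.resize(t[215:300,155:230],None,fx=4.6,fy=416/85,interpolation=cv2.INTER_CUBIC)
print(a.shape,b.shape)
cv2.imwrite("pics/c9.png",np.hstack([a[:416],b])[:,:,::-1])
E
```

```text
19.525 [ 0.6493 -0.0181  0.2034] [[0.05, -0.999, 0.002], [-0.999, -0.05, -0.001], [0.001, -0.002, -1.0]] [-0.1  0.2 -4.7] 0.18050780399564853
pack_center [(0.91, array([242.1, 169.9]), array([ 0.6644, -0.0256,  0.18  ]))]
lip []
top tray 0.63 c 451.5303039550781 305.65594482421875 size 175.9141082763672 149.81114196777344 ang 5.901660919189453
side tray 0.94 c 445.8094482421875 314.9848327636719 size 187.37991333007812 149.34925842285156 ang 6.4015302658081055
(416, 442, 3) (416, 345, 3)
```

View pics/c9.png

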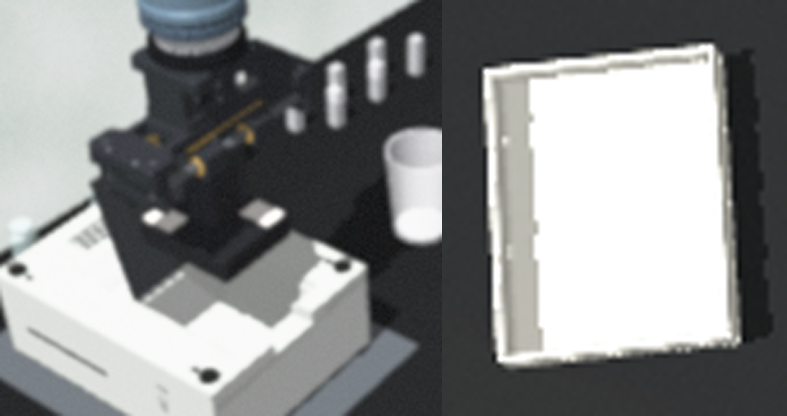

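```bash
python3 - <<'E'
from h import *
np.set_printoptions(precision=4,suppress=True)
q=np.array([onz("top",((x-442+2.3)/4.6+154.5,(y+2.5)/4.894+214.5),.03)[:2] for x,y in[(486,68),(716,47),(738,345),(502,363)]])
print(q,q.mean(0))
E
python3 g.py 4 .448 .306 .2 -87.15
```

```text
[[0.5296 0.3844]
 [0.5428 0.2443]
 [0.3715 0.2235]
 [0.3604 0.3643]] [0.4511 0.3041]
shift [-33.37, 18.31, 0.05] turn 0.0 | now [ 0.6475 -0.0182  0.2   ] jaw -87.1 F [-0.3 -1.1 -4.4] gap 0.18 t 19.825
```

Emit:
{"name": "arm_command", "arguments": {"targets": [[[-2,1.5,-0.5],0],[[-6,3.5,-0.5],0],[[-10,6,0],0],[[-15,9,0],0],[[-20,12,0],0],[[-25,15,0],0],[[-29.5,17,0],0],[[-33.3,18.4,0],0],[[-33.3,18.4,0],0],[[-33.3,18.4,0],0]]}}

```text
time_s: 21.08
tcp_pos: [0.4472, 0.3045, 0.2]
tool_rot: [[0.05, -0.999, -0.005], [-0.999, -0.05, -0.002], [0.002, 0.005, -1.0]]
ft_force: [0.1, -0.7, -3.1]
finger_gap: 0.179
```

```bash
python3 g.py 4 .446 .306 .06 -87.15; python3 - <<'E'
from m import *
s=save("side","s11.png")
print([(round(d["p"],2),np.round(d["at"],1),onz("side",d["at"],.175)) for d in tip_of("side","pack_center")])
E
```

```text
shift [-0.19, 0.05, 14.0] turn -0.0 | now [0.4472 0.3045 0.2   ] jaw -87.2 F [ 0.1 -0.7 -3.1] gap 0.179 t 21.075
[(0.56, array([188.3, 310.5]), array([0.4636, 0.2967, 0.175 ])), (0.54, array([216.3, 151.4]), array([ 0.7651, -0.0418,  0.175 ])), (0.32, array([132.8, 289.4]), array([0.5736, 0.3277, 0.175 ])), (0.2, array([323.2, 160.4]), array([ 0.5544, -0.1673,  0.175 ]))]
```

Emit:
{"name": "arm_command", "arguments": {"targets": [[[-0.2,0,5],0],[[-0.2,0,10],0],[[-0.2,0,12.5],0],[[-0.2,0,14],0],[[-0.2,0,14.5],0],[[-0.2,0,14.5],0]]}}

```text
time_s: 21.92
tcp_pos: [0.4477, 0.3055, 0.0557]
tool_rot: [[0.047, -0.999, -0.003], [-0.999, -0.047, -0.002], [0.001, 0.004, -1.0]]
ft_force: [0.3, 0.1, -3.7]
finger_gap: 0.176
```

Emit:
{"name": "arm_command", "arguments": {"targets": [[[0,0,0.2],0],[[0,0,0.4],0],[[0,0,0.5],0],[[0,0,0.55],0],[[0,0,0.55],0]]}}

```text
time_s: 22.55
tcp_pos: [0.4477, 0.3055, 0.0502]
tool_rot: [[0.047, -0.999, -0.003], [-0.999, -0.047, -0.002], [0.001, 0.004, -1.0]]
ft_force: [0.3, 0.4, -2.7]
finger_gap: 0.177
```

Emit:
{"name": "arm_command", "arguments": {"targets": [[[0,0,0.1],0],[[0,0,0.15],0],[[0,0,0.2],0]]}}

```text
time_s: 22.92
tcp_pos: [0.4477, 0.3055, 0.0492]
tool_rot: [[0.047, -0.999, -0.003], [-0.999, -0.047, -0.002], [0.002, 0.003, -1.0]]
ft_force: [-4.3, -3.7, 15.2]
finger_gap: 0.181
```

Emit:
{"name": "arm_command", "arguments": {"targets": [[[0,0,-0.1],0],[[0,0,-0.1],0],[[0,0,-0.1],0],[[0,0,-0.1],0]], "claw": 0.55}}

```text
time_s: 23.42
tcp_pos: [0.4477, 0.3055, 0.0501]
tool_rot: [[0.047, -0.999, -0.003], [-0.999, -0.047, -0.002], [0.002, 0.003, -1.0]]
ft_force: [0.7, -0.1, 0.1]
finger_gap: 0.543
```

Emit:
{"name": "arm_command", "arguments": {"targets": [[[0,0,-2],0],[[0,0,-5],0],[[0,0,-10],0],[[0,4,-16],0],[[5,8,-18],0],[[10,8,-18],0],[[16,8,-18],0],[[20,8,-18],0],[[20,8,-18],0],[[20,8,-18],0]]}}

```text
time_s: 24.68
tcp_pos: [0.378, 0.1031, 0.2308]
tool_rot: [[0.048, -0.999, -0.003], [-0.999, -0.048, -0.001], [0.001, 0.003, -1.0]]
ft_force: [-0.3, 0.6, 0.4]
finger_gap: 0.55
```

```bash
python3 - <<'E'
from m import *
st()
t=save("top","t12.png");s=save("side","s12.png")
for c in("top","side"):
  for n,z in(("pack_center",.03),("lip",.21),("tray",0),("reagent_mid",.065),("vial_mid",.0425),("beaker_mid",.0475)):
    print(c,n,[(round(d["p"],2),np.round(d["at"],1),onz(c,d["at"],z)[:2]) for d in tip_of(c,n)][:2])
rect("top","pack_center",.028)
a=cv2.resize(t[100:300,155:435],None,fx=2,fy=2);b=s[130:430,130:370]
cv2.imwrite("pics/c10.png",np.hstack([a,cv2.copyMakeBorder(b,0,100,0,0,0)])[:,:,::-1])
E
```

```text
24.675 [0.378  0.1031 0.2308] [[0.048, -0.999, -0.003], [-0.999, -0.048, -0.001], [0.001, 0.003, -1.0]] [-0.3  0.6  0.4] 0.5501745374448982
top pack_center [(0.83, array([190.4, 253.3]), array([0.4607, 0.308 ]))]
top lip [(0.58, array([305.9, 135.1]), array([ 0.7378, -0.0159])), (0.24, array([307.6, 208. ]), array([ 0.547 , -0.0227]))]
top tray [(0.74, array([413.4, 252.8]), array([ 0.4711, -0.3183]))]
top reagent_mid [(0.87, array([201.6, 176.3]), array([0.6729, 0.2794]))]
top vial_mid [(0.53, array([452. , 200.7]), array([ 0.6137, -0.4239])), (0.52, array([399.8, 216.1]), array([ 0.568 , -0.2753]))]
top beaker_mid [(0.67, array([406. , 183.7]), array([ 0.6609, -0.2941]))]
side pack_center [(0.92, array([204.1, 360.6]), array([0.4589, 0.2973])), (0.42, array([226.6, 191.9]), array([ 0.785 , -0.0668]))]
side lip [(0.59, array([217.8, 148.9]), array([ 0.7285, -0.0194]))]
side tray [(0.23, array([386.9, 200.1]), array([ 0.4743, -0.323 ]))]
side reagent_mid [(0.68, array([134.1, 287.6]), array([0.6744, 0.2844]))]
side vial_mid [(0.68, array([367.3, 146.2]), array([ 0.618 , -0.4331])), (0.67, array([347. , 185.1]), array([ 0.5583, -0.2646]))]
side beaker_mid [(0.6, array([323.1, 160.4]), array([ 0.6658, -0.3019]))]
top pack_center 0.85 c 453.8194580078125 309.3878173828125 size 98.43302154541016 66.59737396240234 ang 3.2889671325683594
```

View pics/c10.png

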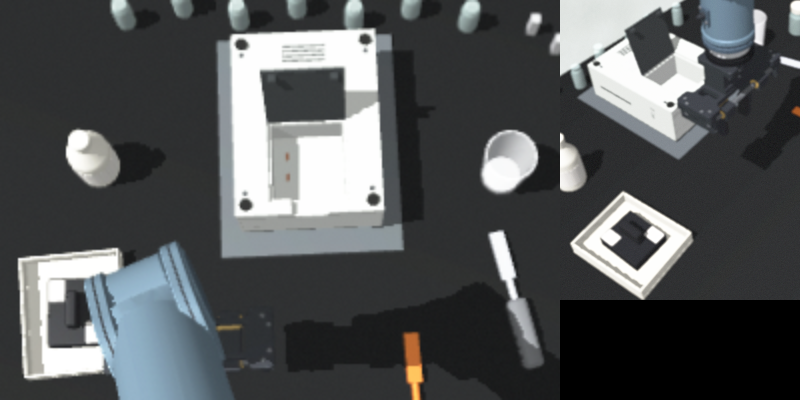

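Everything looks right: the pack is flat in mid-tray, the cover is back, the tool is flat on the bench, the bystanders haven't moved and the robot is clear. Handing in.

```bash
python3 -c "
from rig import *
hand_in();print(get_state()['time_s'])"
```

```text
the job is handed in; nothing more can be done
the job is handed in; nothing more can be done
```

The job is handed in at about 25 s on the robot clock; `hand_in` gives no verdict, so the result below rests on my own checks.

**What I did**
- I gripped the grey pry tool by its handle and slid the blade about 43 mm into the notch. Lowering the handle sprang the cover.
- With the blade still under it, I swung the cover back to about 1.75 rad, estimated from the side image. The gripper was kept off the cover.
- I laid the tool flat on the bench, close to where it started.
- I lifted the pack by its rib and set it down in the tray. I let go once the wrist showed about 15 N of contact.

**Last checks**
- **Cover:** it stands open well past upright in both views.
- **Tool:** it lies flat on the bench, clear of the tray.
- **Pack:** it stands level in the tray, about 1 cm or less from the tray's centre. The two cameras differ by about 1 cm here (y 0.308 in the top view, 0.297 in the side view), which is still within tolerance.
- **Bystanders:** the bottle, jar and beaker are within about 1 cm of their first measured places, which is no more than measurement noise.
- **Robot:** it is clear of everything.

**Checks that failed or disagreed:** in the final pictures the network did not find the tray, and reported the tool instead, so I used my earlier tray measurement. The two cameras also disagreed by about 5 mm on the meter's y position, and I averaged them.

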